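Square the fence of a printing jig to a lino plate

TASK

Wind the aluminium fence of the printing jig in towards the robot with the two bar-grip knobs at its sides until its straight near edge lies along the far edge of the lino plate, level with it at both ends. Turn the two knobs alternately, a little at a time, so that the fence is never more than 8 degrees out of square with the plate. Move the fence only by its knobs, and leave the ink tin and the ink roller where they are.

Things in the scene. Friction and masses are not known exactly. Their poses are not given: they have to be found in the camera images.
- left_grip (a point): On the axis of the jig's left knob (+y side): upright black bar grip, 56 mm long, 14 thick, 36 high (20 below this point), on a flat brass pinion. This point's x axis lies along the bar and turns with it. Turned clockwise seen from above, it draws the left end of the fence to the robot, 30 mm per rad, little slack. Friction 0.08 N m; stays where left; range about 2.4 rad.
- right_grip (a point): On the axis of the jig's right knob (-y side): upright black bar grip, 56 mm long, 14 thick, 36 high (20 below this point), on a flat brass pinion. This point's x axis lies along the bar and turns with it. Turned counter-clockwise seen from above, it draws the right end of the fence to the robot, 30 mm per rad, little slack. Friction 0.08 N m; stays where left; range about 2.4 rad.
- fence: Aluminium bar, 30 x 300 x 8 mm with a low lip (top 51 mm above the table, the knob grips stand higher), lying across the jig 16 mm above its board. Its ends are dropped over pins, 260 mm apart, on two toothed racks driven by the knobs; about 1 mm of play. Origin: centre of its underside; x across the bar away from the robot, y along it to the left. Not to be touched.
- fence_left (a point): Point on the underside of the fence's near edge (the edge towards the robot), 105 mm left of the fence's middle: when square, straight above the line of the plate's left side.
- fence_right (a point): The same, 105 mm right of the fence's middle.
- plate: Grey lino plate with a carved bird, 148 (x) by 210 (y) by 4 mm, fixed flat and square on the jig's plywood board (340 x 440 x 20 mm). Origin: centre of its underside; x points away from the robot, far edge at x = 74 mm. The fence starts 40 to 64 mm beyond it, square. The round black knob at the jig's near edge only clamps the plate: not used.
- ink_tin: Closed steel ink tin, 68 mm across, 60 mm tall, standing on the table to one side of the jig. Origin at the centre of its underside. Leave it alone.
- roller: Ink roller lying on the table at the other side of the jig: black rubber roll 100 mm long and 40 mm thick, wooden handle reaching 160 mm towards the robot. Origin under the middle of the roll. Leave it alone.

How it is judged:
By the outcome, as a careful person would: the job done as asked, in the order asked, and still so for the second after the job is handed in, with the robot touching nothing.
It also fails if it takes over 58 s, if anything falls off the work surface, if the arm or the gripper's body presses on something with over 40 N, if the wrist force passes 120 N, or if a joint passes its speed limit or range.

ROBOT

A 6-joint arm with a two-finger parallel gripper is mounted at the origin on the work surface. World frame = base frame: x ahead of the robot, y to its left, z up, the work surface at z = 0. Lengths are in m, angles in rad, forces in N, time in s.
With the tool pointing down it reaches from about 0.325 to 0.9 m from the base axis. Payload 3.5 kg.
Tool frame: the origin (TCP) lies at the centre of the arm's flange, where the gripper is bolted on; the fingertips stand 173 mm ahead of it and the grasp point (between the pads) lies 155 mm ahead of it; x points along the fingers, z is the direction in which the jaws open and shut, and the axes are right-handed (so a half turn about x gives the same grasp; the last joint's range is limited). The gripper opens to 85 mm and grips with 20 to 120 N. Pads are 22 mm wide; open, the fingers measure 114 mm over their backs; the gripper's body (76 mm by 85 mm) begins 54 mm behind the grasp point. The pads swing forward as they close: fully open they stand 13 mm farther back than shut.
Start: joints at [1.183, 0.276, -0.026, 1.268, 0, 1.467], TCP at [0.176, 0.6, 0.405] pointing down, gripper open.
Joint ranges: [-3.12, 3.12], [-0.85, 1.88], [-1.08, 1.24], [-1.95, 2.15], [-1.57, 1.53], [-3.14, 3.14]. Speed limits (rad/s): [2.57, 2.57, 3.14, 3.14, 3.14, 3.14].

INTERFACE

Orientations are given as a rotation vector (axis times angle).
In Python, from cell import robot gives the robot as it stands. The module is installed in compiled form; this text tells all that it offers.
- The arm moves only by the tool send_rows, never from a script. Its argument "increments" is a list of rows, each an object with "translation": the shift along the tool's x, y, z in m, a list of three; "dr": the turn, a rotation vector about the tool's x, y, z in degrees, a list of three; "fingers": the opening, from 0 (shut) to 1 (fully open). A call has 1 to 20 rows; each row is the pose to reach, as a shift and turn from the pose commanded when the call began, along the tool's axes at that moment; what a row does not reach only later rows make up. A row lasts 1/8 s, in which the tool goes at most 62.5 mm and 10.7 degrees, less where a joint would pass 70% of its speed; a pose out of reach is approached as far as the arm can. A call with a gripper value outside its range is refused whole. The fingers move at their own pace and stop on an object; "force" is the grip in N (left out, the last holds). Time passes only in rows, so rows that repeat a pose let the fingers close. It gives the time, the measured TCP pose, the force and the opening at its end, in the units of the state.
- robot.get_obs(): the state, without advancing time (a new reading comes with each control period).
- robot.camera(name): name is "scene" or "top" or "wrist"; returns a dict with "img" (420x560x3 uint8, blue, green, red), "range_z" (420x560 float32, m along the optical axis (not along the pixel's ray), 0 where there is no reading), "K" (3x3 intrinsics, pixels), "rvec" (rotation vector, rad) and "tvec" (3), from world to camera coordinates, as OpenCV has them; the wrist camera has in their place "mount" (4x4, takes a point from camera to tool coordinates, whose origin is the TCP and whose axes are the tool frame's). Camera axes: x right, y down, z forward; pixel columns grow to the right and rows downward; lengths in m; the calibration is good to about 2 mm. A picture is of the moment at which its call begins: read the wrist's pose just before it.
- robot.hand_in(): hands the job in, once; it reports no verdict.
The state is a dict: "t": time; "q": joint angles; "joint_velocities": joint speeds; "effort": joint torques, N m; "tcp_pos": TCP position; "eef_rot": TCP orientation; "wrist_force": force on the tool from outside, world axes, zero at the start; "ft_torque": the same for the moment, N m; "gripper_width": opening from 0.0 (shut) to 1.0 (fully open).
Only numpy, scipy, OpenCV 4.12 (cv2) and the standard library are available. Lean on these libraries where they do the work, as an engineer would, in place of code of your own. Each camera call takes 0.05 s, during which the arm holds its last target. There are 200 camera calls.

## Working session

There is one attempt and no reset: what is moved stays moved. The work goes in short steps, Python scripts to look and compute and a tool call to move; the robot and the scene stay as the last step left them, time stands still between calls to the robot, and variables do not carry over. Pictures are saved under pics/ and viewed, about 8 in all and at most 12, crops included, and the job is handed in when it is done.

Besides the shell and the picture viewer there is one more tool, called after "Emit:" in YAML: its name, and indented under it one key for each argument. send_rows: Moves the arm, as the interface text tells. Its arguments: {"type":"object","properties":{"increments":{"type":"array","items":{"type":"object","properties":{"translation":{"type":"array","items":{"type":"number"}},"dr":{"type":"array","items":{"type":"number"}},"fingers":{"type":"number"}}}},"force":{"type":"number"}},"required":["increments"]}

```bash
mkdir -p pics; cat > h.py <<'E'
import numpy as np, cv2
from cell import robot
from scipy.spatial.transform import Rotation as R
def cloud(c):
    h,w=c['range_z'].shape; u,v=np.meshgrid(np.arange(w),np.arange(h)); z=c['range_z']; K=c['K']
    P=np.stack([(u-K[0,2])/K[0,0]*z,(v-K[1,2])/K[1,1]*z,z],-1).astype(float)
    P[z==0]=np.nan
    if 'mount' in c: return P
    Rm=cv2.Rodrigues(np.array(c['rvec'],float))[0]
    return (P-np.array(c['tvec']).ravel())@Rm
E
python3 - <<'E'
from h import *
o=robot.get_obs(); print(o)
print(R.from_rotvec(o['eef_rot']).as_matrix().round(3))
for n in ['top','scene']:
    c=robot.camera(n); cv2.imwrite(f'pics/{n}0.png',c['img']); np.savez(f'{n}0.npz',P=cloud(c),**{k:c[k] for k in ['img','K','rvec','tvec']})
    print(n,c['tvec'])
E
```

```text
{'t': 0.0, 'q': array([ 1.18261927e+00,  2.77145911e-01, -2.78763137e-02,  1.26799839e+00,
       -3.76234911e-05,  1.46744275e+00]), 'joint_velocities': array([-0.00093726, -0.00018998,  0.00100999, -0.00212499,  0.00111686,
        0.00077576]), 'effort': array([-8.82259319e-04, -4.45509481e+01,  2.95202029e+01,  1.63596729e-02,
        2.83103503e-05, -1.66822705e-06]), 'tcp_pos': array([0.17545495, 0.59946035, 0.4035534 ]), 'eef_rot': array([-0.99812007,  1.33252102,  0.99616572]), 'wrist_force': array([-0.13571414,  0.86097019,  0.58836025]), 'ft_torque': array([-0.02307009,  0.02419466, -0.06684186]), 'gripper_width': 1.0013384166441879}
[[-0.001 -0.96   0.281]
 [-0.002  0.281  0.96 ]
 [-1.     0.    -0.002]]
top [-0.00428     0.60006926  1.23481842]
scene [-0.32902949 -0.34301577  1.47087617]
```

View pics/top0.png

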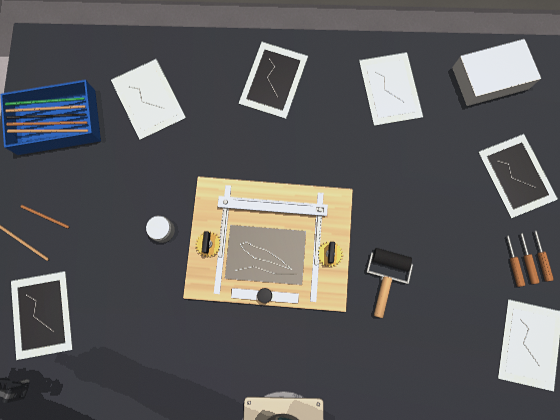

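View pics/scene0.png

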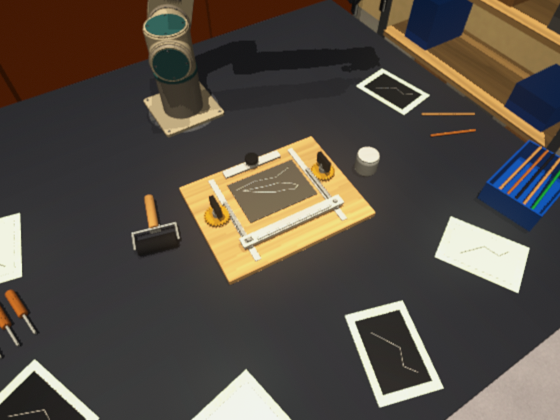

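The top view shows the jig, turned a few degrees. The left knob is at (207,243), the right at (331,253) and the fence runs from (222,203) to (324,210). The plate spans about (228,225) to (305,285), with the tin at (158,230) and the roller at (388,265).

```bash
python3 - <<'E'
from h import *
d=np.load('top0.npz'); P=d['P']; img=d['img'].astype(int)
def show(n,m):
    q=P[m]; c=np.nanmean(q,0); w,v=np.linalg.eigh(np.cov(q[:,:2].T)); a=v[:,1]*np.sign(v[0,1])
    print(n,len(q),c.round(4),'zmax',np.nanmax(q[:,2]).round(4),'ang',np.degrees(np.arctan2(a[1],a[0])).round(1),'ext',np.ptp(q[:,:2]@a).round(4),np.ptp(q[:,:2]@v[:,0]).round(4))
u,v=np.meshgrid(np.arange(560),np.arange(420)); Z=P[...,2]
for n,(cu,cv) in dict(L=(207,243),R=(331,253)).items():
    b=(abs(u-cu)<18)&(abs(v-cv)<20)
    for lo in (.045,.055,.06): show(n+str(lo),b&(Z>lo))
b=(u>210)&(u<335)&(v>190)&(v<222)
show('fence',b&(Z>.04)&(Z<.06))
g=(img.max(-1)-img.min(-1)<40)&(img.sum(-1)<450)&(img.sum(-1)>200)
b=(u>222)&(u<310)&(v>220)&(v<290)&g
show('plate',b)
m=b.astype(np.uint8)*255; r=cv2.minAreaRect(np.argwhere(m)[:,::-1].astype(np.float32)); print(r, [P[int(y),int(x)].round(4) for x,y in cv2.boxPoints(r)])
show('tin',(abs(u-158)<20)&(abs(v-230)<20)&(Z>.03))
show('roll',(abs(u-388)<28)&(abs(v-262)<22)&(Z>.02))
for n in ((227,203),(319,211)): print(P[n[1],n[0]])
E
```

```text
L0.045 166 [0.4971 0.2127 0.0792] zmax 0.0936 ang -2.7 ext 0.0561 0.0274
L0.055 152 [0.4972 0.2133 0.0819] zmax 0.0936 ang -3.0 ext 0.056 0.0155
L0.06 147 [0.4974 0.2135 0.0827] zmax 0.0936 ang -3.2 ext 0.056 0.0156
R0.045 144 [ 0.4777 -0.1145  0.0812] zmax 0.0931 ang -3.9 ext 0.0543 0.0218
R0.055 135 [ 0.4777 -0.1148  0.0832] zmax 0.0931 ang -4.0 ext 0.0544 0.0145
R0.06 133 [ 0.4778 -0.1149  0.0836] zmax 0.0931 ang -3.9 ext 0.0543 0.0145
fence 1135 [0.6064 0.044  0.0456] zmax 0.0582 ang 86.6 ext 0.2997 0.0315
plate 2569 [0.4779 0.0919 0.0242] zmax 0.0603 ang nan ext nan nan
((262.1629943847656, 257.3285827636719), (82.96199798583984, 62.615699768066406), 7.305758953094482) [array([0.3948, 0.1859, 0.0267]), array([0.563 , 0.1739, 0.0336]), array([ 0.543 , -0.055 ,  0.0156]), array([ 0.3732, -0.0352,  0.0202])]
tin 527 [0.5347 0.3445 0.0569] zmax 0.0668 ang 62.0 ext 0.0656 0.067
roll 751 [ 0.4567 -0.282   0.0328] zmax 0.0452 ang 74.9 ext 0.1182 0.0903
[0.61125084 0.16660881 0.04486953]
[ 0.59393898 -0.08547951  0.04791357]
```

```bash
cat >> h.py <<'E'
def rel(x,y,z,yaw):
    "shift (tool axes) and turn (deg) from the measured pose to tool down at xyz, tool z at yaw deg"
    o=robot.get_obs(); M=R.from_rotvec(o['eef_rot']).as_matrix(); a=np.radians(yaw)
    tz=np.array([np.cos(a),np.sin(a),0]); tx=np.array([0,0,-1.]); T=np.stack([tx,np.cross(tz,tx),tz],1)
    print('t',round(o['t'],2),'pos',o['tcp_pos'].round(4),'yaw',np.degrees(np.arctan2(M[1,2],M[0,2])).round(2),'w',round(o['gripper_width'],3),
     'F',np.round(o['wrist_force'],1)); print('  shift',(M.T@(np.array([x,y,z])-o['tcp_pos'])).round(4),'dr',np.degrees(R.from_matrix(M.T@T).as_rotvec()).round(2))
def wrist():
    o=robot.get_obs(); c=robot.camera('wrist'); P=cloud(c); m=c['mount']
    W=(P@m[:3,:3].T+m[:3,3])@R.from_rotvec(o['eef_rot']).as_matrix().T+o['tcp_pos']
    return c,W
E
python3 - <<'E'
from h import *
rel(.53,.05,.46,86.6); c=robot.camera('wrist'); print(c['mount'].round(3),c['K'].round(0))
E
```

```text
t 0.1 pos [0.1755 0.5995 0.4037] yaw 73.68 w 0.998 F [-0.3  0.2  0. ]
  shift [-0.0556 -0.4946 -0.4278] dr [-12.92  -0.11  -0.02]
[[-0.001 -0.321  0.947  0.031]
 [-0.001 -0.947 -0.321  0.084]
 [ 1.    -0.001  0.    -0.001]
 [ 0.     0.     0.     1.   ]] [[314.   0. 276.]
 [  0. 314. 206.]
 [  0.   0.   1.]]
```

Emit:
send_rows:
  increments:
    - {"translation":[0.024,-0.447,-0.442],"dr":[-12.9,0,0],"fingers":0.5}
    - {"translation":[0.024,-0.447,-0.442],"dr":[-12.9,0,0],"fingers":0.5}
    - {"translation":[0.024,-0.447,-0.442],"dr":[-12.9,0,0],"fingers":0.5}
    - {"translation":[0.024,-0.447,-0.442],"dr":[-12.9,0,0],"fingers":0.5}
    - {"translation":[0.024,-0.447,-0.442],"dr":[-12.9,0,0],"fingers":0.5}
    - {"translation":[0.024,-0.447,-0.442],"dr":[-12.9,0,0],"fingers":0.5}
    - {"translation":[0.024,-0.447,-0.442],"dr":[-12.9,0,0],"fingers":0.5}
    - {"translation":[0.024,-0.447,-0.442],"dr":[-12.9,0,0],"fingers":0.5}
    - {"translation":[0.024,-0.447,-0.442],"dr":[-12.9,0,0],"fingers":0.5}
    - {"translation":[0.024,-0.447,-0.442],"dr":[-12.9,0,0],"fingers":0.5}
    - {"translation":[0.024,-0.447,-0.442],"dr":[-12.9,0,0],"fingers":0.5}
    - {"translation":[0.024,-0.447,-0.442],"dr":[-12.9,0,0],"fingers":0.5}
    - {"translation":[0.024,-0.447,-0.442],"dr":[-12.9,0,0],"fingers":0.5}
    - {"translation":[0.024,-0.447,-0.442],"dr":[-12.9,0,0],"fingers":0.5}

```text
t: 1.9
tcp_pos: [0.4798, 0.0513, 0.3807]
eef_rot: [-1.167, 1.236, 1.167]
wrist_force: [-0.1, -0.4, -0.9]
gripper_width: 0.5
```

```bash
python3 - <<'E'
from h import *
rel(.48,.05,.38,86.6); c,W=wrist(); cv2.imwrite('pics/w1.png',c['img']); np.savez('w1.npz',W=W,img=c['img'])
E
```

```text
t 1.9 pos [0.4798 0.0513 0.3807] yaw 86.72 w 0.5 F [-0.1 -0.4 -0.9]
  shift [ 0.0007 -0.0003 -0.0013] dr [ 0.12  0.01 -0.01]
```

View pics/w1.png

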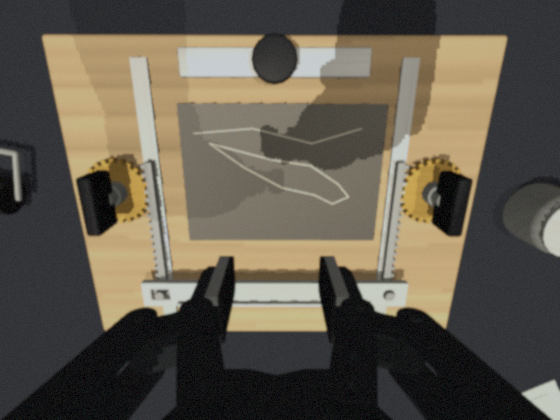

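The wrist view is reversed, with the far side at the bottom. The left grip is at (452,205), the right grip at (97,203), the plate's far edge at row 240 (columns 190 to 376), and the fence's near edge at about row 281.

```bash
cat >> h.py <<'E'
def fit(p):
    w,v=np.linalg.eigh(np.cov(p[:,:2].T)); a=v[:,1]*np.sign(v[0,1]); c=p.mean(0)
    return np.degrees(np.arctan2(a[1],a[0])).round(1),np.ptp(p[:,:2]@a).round(4),np.ptp(p[:,:2]@v[:,0]).round(4)
def grips(W):
    for n,cx,cy in (('L',.497,.2135),('R',.478,-.115)):
        z=W[...,2]; m=(np.hypot(W[...,0]-cx,W[...,1]-cy)<.035)&(z>.06)&(z<.11); p=W[m]; zt=np.percentile(p[:,2],90)
        p=p[p[:,2]>zt-.004]; r=cv2.minAreaRect((p[:,:2]*1000).astype(np.float32)); print(n,len(p),'rect',np.round(r,1) if 0 else r,'ztop',zt.round(4),'mean',p.mean(0).round(4),fit(p))
def edges(c,W,a0,a1):
    "step down columns: print rows/world of grey plate end and fence start"
    g=cv2.cvtColor(c['img'] if isinstance(c,dict) else c,cv2.COLOR_BGR2HSV)
    for u in range(a0,a1,12):
        print(u,[(r,g[r,u,1],g[r,u,2],*W[r,u].round(4)) for r in range(232,312,2)] )
E
python3 - <<'E'
from h import *
d=np.load('w1.npz'); W=d['W']; grips(W)
h=cv2.cvtColor(d['img'],cv2.COLOR_BGR2HSV)
for u in (195,300,372):
    print(u); 
    for r in list(range(98,108,1))+list(range(234,246,1))+list(range(272,310,1)): print(r,h[r,u,1:],W[r,u].round(4),end=' | ')
print()
for u,v in ((270,170),(300,160),(230,260),(120,300),(300,255)): print(u,v,W[v,u].round(4))
E
```

```text
L 950 rect ((496.17901611328125, 213.2578887939453), (14.729668617248535, 54.616947174072266), 86.57969665527344) ztop 0.0873 mean [0.4952 0.2124 0.0864] (np.float64(-3.6), np.float64(0.0546), np.float64(0.0148))
R 951 rect ((476.60406494140625, -116.88006591796875), (14.415644645690918, 55.227508544921875), 86.95433044433594) ztop 0.087 mean [ 0.4753 -0.1161  0.0862] (np.float64(-3.3), np.float64(0.0552), np.float64(0.0145))
195
98 [ 91 199] [ 0.3891 -0.0253  0.0199] | 99 [ 94 199] [ 0.3901 -0.0254  0.0196] | 100 [ 96 196] [ 0.391  -0.0253  0.0207] | 101 [ 93 192] [ 0.3919 -0.0256  0.0202] | 102 [ 93 175] [ 0.3929 -0.0259  0.0196] | 103 [ 78 153] [ 0.3938 -0.0258  0.0203] | 104 [ 50 139] [ 0.3948 -0.0249  0.0247] | 105 [ 43 135] [ 0.3957 -0.025   0.0249] | 106 [ 39 131] [ 0.3967 -0.0253  0.0239] | 107 [ 39 125] [ 0.3976 -0.0251  0.0252] | 234 [ 43 126] [ 0.5338 -0.0448  0.0238] | 235 [ 42 128] [ 0.5352 -0.0451  0.0235] | 236 [ 41 125] [ 0.5356 -0.0446  0.0255] | 237 [ 40 127] [ 0.5377 -0.0455  0.0233] | 238 [ 46 128] [ 0.5386 -0.0454  0.0243] | 239 [ 61 143] [ 0.5398 -0.0455  0.0243
[... 5851 characters left out ...]
] | 296 [ 13 203] [0.6129 0.1519 0.045 ] | 297 [ 14 204] [0.6151 0.1523 0.0438] | 298 [ 15 205] [0.6159 0.1522 0.0445] | 299 [ 13 203] [0.617  0.1521 0.0449] | 300 [ 14 203] [0.6183 0.1521 0.045 ] | 301 [ 14 202] [0.6191 0.152  0.0456] | 302 [ 12 196] [0.6217 0.1525 0.044 ] | 303 [ 14 182] [0.6226 0.1524 0.0446] | 304 [ 18 152] [0.4682 0.0861 0.2532] | 305 [ 20 113] [0.4681 0.0859 0.254 ] | 306 [24 75] [0.468  0.0857 0.2547] | 307 [30 51] [0.4683 0.0856 0.2548] | 308 [31 33] [0.4685 0.0856 0.2551] | 309 [ 9 27] [0.4687 0.0855 0.2555] | 
270 170 [0.4654 0.0447 0.0232]
300 160 [0.4561 0.0766 0.0261]
230 260 [0.4664 0.0292 0.2172]
120 300 [ 0.6173 -0.1501  0.0214]
300 255 [0.5688 0.0732 0.021 ]
```

Emit:
send_rows:
  increments:
    - {"translation":[0.06,-0.007,0.163],"dr":[0,0,0],"fingers":0.5}
    - {"translation":[0.06,-0.007,0.163],"dr":[0,0,0],"fingers":0.5}
    - {"translation":[0.06,-0.007,0.163],"dr":[0,0,0],"fingers":0.5}
    - {"translation":[0.06,-0.007,0.163],"dr":[0,0,0],"fingers":0.5}
    - {"translation":[0.12,-0.007,0.163],"dr":[0,0,0],"fingers":0.5}
    - {"translation":[0.152,-0.007,0.163],"dr":[0,0,0],"fingers":0.5}
    - {"translation":[0.152,-0.007,0.163],"dr":[0,0,0],"fingers":0.5}
    - {"translation":[0.152,-0.007,0.163],"dr":[0,0,0],"fingers":0.0}
    - {"translation":[0.152,-0.007,0.163],"dr":[0,0,0],"fingers":0.0}
    - {"translation":[0.152,-0.007,0.163],"dr":[0,0,0],"fingers":0.0}
    - {"translation":[0.152,-0.007,0.163],"dr":[0,0,0],"fingers":0.0}
  force: 50

```text
t: 3.32
tcp_pos: [0.4983, 0.2134, 0.231]
eef_rot: [-1.164, 1.231, 1.165]
wrist_force: [-1.9, 5.0, 4.4]
gripper_width: 0.161
```

```bash
python3 - <<'E'
from h import *
rel(.4965,.2133,.229,86.6); c,W=wrist(); cv2.imwrite('pics/w2.png',c['img'])
E
```

```text
t 3.33 pos [0.4983 0.2134 0.231 ] yaw 86.63 w 0.161 F [-1.9  5.   4.4]
  shift [ 0.002   0.0018 -0.0002] dr [0.03 0.25 0.2 ]
```

View pics/w2.png

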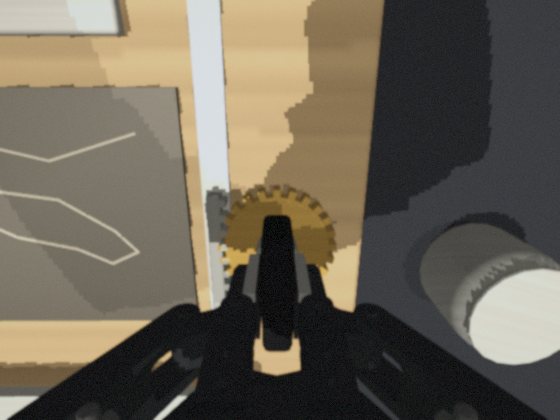

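The left grip is held: the bar at (277,280) lies between the pads, and the opening of 0.161 is about 13.7 mm. Next I turn it 30° clockwise.

Emit:
send_rows:
  increments:
    - {"translation":[0.001,0.001,0],"dr":[10,0,0],"fingers":0.0}
    - {"translation":[0.001,0.001,0],"dr":[20,0,0],"fingers":0.0}
    - {"translation":[0.001,0.001,0],"dr":[30,0,0],"fingers":0.0}
    - {"translation":[0.001,0.001,0],"dr":[30,0,0],"fingers":0.0}
    - {"translation":[0.001,0.001,0],"dr":[30,0,0],"fingers":0.0}

```text
t: 4.0
tcp_pos: [0.4978, 0.2133, 0.231]
eef_rot: [-0.769, 1.424, 0.769]
wrist_force: [-2.0, 3.5, 8.9]
gripper_width: 0.16
```

```bash
python3 - <<'E'
from h import *
rel(.477,-.1165,.229,86.6); c=robot.camera('top'); P=cloud(c)
m=(P[...,2]>.037)&(P[...,2]<.06)&(abs(P[...,0]-.595)<.045)&(P[...,1]>-.1)&(P[...,1]<.19); print(P[m].mean(0),fit(P[m]))
E
```

```text
t 4.0 pos [0.4978 0.2133 0.231 ] yaw 56.6 w 0.16 F [-2.   3.5  8.9]
  shift [ 0.0009 -0.1641 -0.2868] dr [-30.     0.27   0.25]
[0.59789916 0.04529975 0.04512405] (np.float64(-89.8), np.float64(0.2884), np.float64(0.0645))
```

Emit:
send_rows:
  increments:
    - {"translation":[0,0,0],"dr":[0,0,0],"fingers":0.5}
    - {"translation":[0,0,0],"dr":[0,0,0],"fingers":0.5}
    - {"translation":[-0.06,0,0],"dr":[0,0,0],"fingers":0.5}
    - {"translation":[-0.06,-0.032,-0.057],"dr":[-10,0,0],"fingers":0.5}
    - {"translation":[-0.06,-0.064,-0.112],"dr":[-20,0,0],"fingers":0.5}
    - {"translation":[-0.06,-0.164,-0.287],"dr":[-30,0,0],"fingers":0.5}
    - {"translation":[-0.06,-0.164,-0.287],"dr":[-30,0,0],"fingers":0.5}
    - {"translation":[-0.06,-0.164,-0.287],"dr":[-30,0,0],"fingers":0.5}
    - {"translation":[-0.06,-0.164,-0.287],"dr":[-30,0,0],"fingers":0.5}
    - {"translation":[-0.06,-0.164,-0.287],"dr":[-30,0,0],"fingers":0.5}
    - {"translation":[-0.03,-0.164,-0.287],"dr":[-30,0,0],"fingers":0.5}
    - {"translation":[0.001,-0.164,-0.287],"dr":[-30,0,0],"fingers":0.5}
    - {"translation":[0.001,-0.164,-0.287],"dr":[-30,0,0],"fingers":0.5}
    - {"translation":[0.001,-0.164,-0.287],"dr":[-30,0,0],"fingers":0.0}
    - {"translation":[0.001,-0.164,-0.287],"dr":[-30,0,0],"fingers":0.0}
    - {"translation":[0.001,-0.164,-0.287],"dr":[-30,0,0],"fingers":0.0}
    - {"translation":[0.001,-0.164,-0.287],"dr":[-30,0,0],"fingers":0.0}

```text
t: 6.18
tcp_pos: [0.4756, -0.1172, 0.2281]
eef_rot: [-1.166, 1.234, 1.164]
wrist_force: [-1.1, 4.7, 6.4]
gripper_width: 0.169
```

```bash
python3 - <<'E'
from h import *
rel(.477,-.1165,.229,86.6); c,W=wrist(); cv2.imwrite('pics/w3.png',c['img'])
E
```

```text
t 6.17 pos [ 0.4756 -0.1172  0.2281] yaw 86.62 w 0.169 F [-1.1  4.7  6.4]
  shift [-0.0009 -0.0014  0.0008] dr [0.02 0.06 0.13]
```

View pics/w3.png

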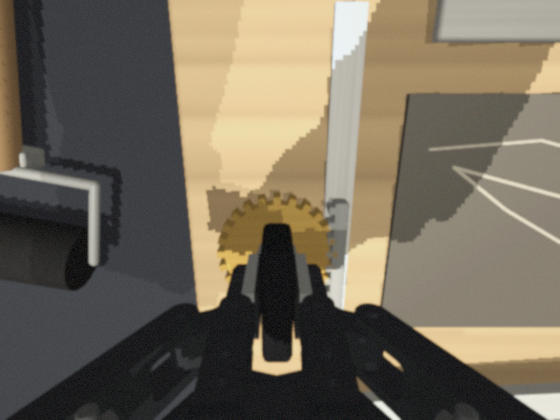

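The right grip sits squarely between the pads at (278,290). Next I turn it 60° counter-clockwise.

Emit:
send_rows:
  increments:
    - {"translation":[0,-0.001,0],"dr":[-10,0,0],"fingers":0.0}
    - {"translation":[0,-0.001,0],"dr":[-20,0,0],"fingers":0.0}
    - {"translation":[0,-0.001,0],"dr":[-30,0,0],"fingers":0.0}
    - {"translation":[0,-0.001,0],"dr":[-40,0,0],"fingers":0.0}
    - {"translation":[0,-0.001,0],"dr":[-50,0,0],"fingers":0.0}
    - {"translation":[0,-0.001,0],"dr":[-60,0,0],"fingers":0.0}
    - {"translation":[0,-0.001,0],"dr":[-60,0,0],"fingers":0.0}
    - {"translation":[0,-0.001,0],"dr":[-60,0,0],"fingers":0.0}

```text
t: 7.22
tcp_pos: [0.4768, -0.1186, 0.2281]
eef_rot: [-1.892, 0.574, 1.886]
wrist_force: [-2.0, -2.7, 6.6]
gripper_width: 0.174
```

```bash
python3 - <<'E'
from h import *
rel(.4965,.2133,.23,56.6); c=robot.camera('scene'); cv2.imwrite('pics/s4.png',c['img'][110:300,150:420].repeat(2,0).repeat(2,1))
E
```

```text
t 7.22 pos [ 0.4768 -0.1186  0.2281] yaw 146.37 w 0.174 F [-2.  -2.7  6.6]
  shift [-0.0032 -0.2872  0.1674] dr [ 8.977e+01 -2.700e-01  8.000e-02]
```

View pics/s4.png

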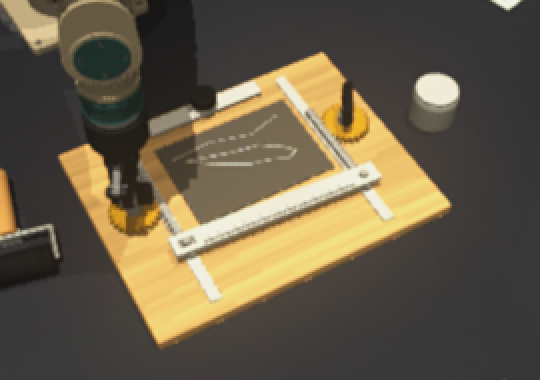

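The fence is moving as intended, with its right end (180,245) now ahead. Back to the left knob for another 50°.

Emit:
send_rows:
  increments:
    - {"translation":[0,0,0],"dr":[0,0,0],"fingers":0.5}
    - {"translation":[0,0,0],"dr":[0,0,0],"fingers":0.5}
    - {"translation":[-0.06,0,0],"dr":[0,0,0],"fingers":0.5}
    - {"translation":[-0.06,-0.036,0.021],"dr":[10,0,0],"fingers":0.5}
    - {"translation":[-0.06,-0.072,0.042],"dr":[20,0,0],"fingers":0.5}
    - {"translation":[-0.06,-0.108,0.063],"dr":[30,0,0],"fingers":0.5}
    - {"translation":[-0.06,-0.144,0.084],"dr":[40,0,0],"fingers":0.5}
    - {"translation":[-0.06,-0.18,0.105],"dr":[50,0,0],"fingers":0.5}
    - {"translation":[-0.06,-0.215,0.126],"dr":[60,0,0],"fingers":0.5}
    - {"translation":[-0.06,-0.25,0.147],"dr":[70,0,0],"fingers":0.5}
    - {"translation":[-0.06,-0.287,0.168],"dr":[80,0,0],"fingers":0.5}
    - {"translation":[-0.06,-0.287,0.168],"dr":[89.8,0,0],"fingers":0.5}
    - {"translation":[-0.06,-0.287,0.168],"dr":[89.8,0,0],"fingers":0.5}
    - {"translation":[-0.03,-0.287,0.168],"dr":[89.8,0,0],"fingers":0.5}
    - {"translation":[-0.003,-0.287,0.168],"dr":[89.8,0,0],"fingers":0.5}
    - {"translation":[-0.003,-0.287,0.168],"dr":[89.8,0,0],"fingers":0.5}
    - {"translation":[-0.003,-0.287,0.168],"dr":[89.8,0,0],"fingers":0.0}
    - {"translation":[-0.003,-0.287,0.168],"dr":[89.8,0,0],"fingers":0.0}
    - {"translation":[-0.003,-0.287,0.168],"dr":[89.8,0,0],"fingers":0.0}
    - {"translation":[-0.003,-0.287,0.168],"dr":[89.8,0,0],"fingers":0.0}

```text
t: 9.78
tcp_pos: [0.4949, 0.2153, 0.2311]
eef_rot: [-0.772, 1.424, 0.773]
wrist_force: [1.5, 5.0, 1.4]
gripper_width: 0.162
```

Emit:
send_rows:
  increments:
    - {"translation":[0,0,0],"dr":[10,0,0],"fingers":0.0}
    - {"translation":[0,0,0],"dr":[20,0,0],"fingers":0.0}
    - {"translation":[0,0,0],"dr":[30,0,0],"fingers":0.0}
    - {"translation":[0,0,0],"dr":[40,0,0],"fingers":0.0}
    - {"translation":[0,0,0],"dr":[50,0,0],"fingers":0.0}
    - {"translation":[0,0,0],"dr":[50,0,0],"fingers":0.0}
    - {"translation":[0,0,0],"dr":[50,0,0],"fingers":0.0}

```text
t: 10.65
tcp_pos: [0.4964, 0.2161, 0.2312]
eef_rot: [-0.089, 1.561, 0.098]
wrist_force: [6.1, 8.2, -3.2]
gripper_width: 0.162
```

```bash
python3 - <<'E'
from h import *
rel(.477,-.117,.23,146.4); rel(.477,-.117,.23,-33.6)
E
```

```text
t 10.65 pos [0.4964 0.2161 0.2312] yaw 6.82 w 0.162 F [ 6.1  8.2 -3.2]
  shift [-0.0008 -0.3284 -0.0588] dr [-139.58    0.54    0.43]
t 10.65 pos [0.4964 0.2161 0.2312] yaw 6.82 w 0.162 F [ 6.1  8.2 -3.2]
  shift [-0.0008 -0.3284 -0.0588] dr [40.42  0.34 -0.42]
```

Emit:
send_rows:
  increments:
    - {"translation":[0,0,0],"dr":[0,0,0],"fingers":0.5}
    - {"translation":[0,0,0],"dr":[0,0,0],"fingers":0.5}
    - {"translation":[-0.06,0,0],"dr":[0,0,0],"fingers":0.5}
    - {"translation":[-0.06,-0.06,-0.011],"dr":[10,0,0],"fingers":0.5}
    - {"translation":[-0.06,-0.12,-0.022],"dr":[20,0,0],"fingers":0.5}
    - {"translation":[-0.06,-0.18,-0.033],"dr":[30,0,0],"fingers":0.5}
    - {"translation":[-0.06,-0.24,-0.044],"dr":[40.4,0,0],"fingers":0.5}
    - {"translation":[-0.06,-0.328,-0.058],"dr":[40.4,0,0],"fingers":0.5}
    - {"translation":[-0.06,-0.328,-0.058],"dr":[40.4,0,0],"fingers":0.5}
    - {"translation":[-0.06,-0.328,-0.058],"dr":[40.4,0,0],"fingers":0.5}
    - {"translation":[-0.03,-0.328,-0.058],"dr":[40.4,0,0],"fingers":0.5}
    - {"translation":[-0.001,-0.328,-0.058],"dr":[40.4,0,0],"fingers":0.5}
    - {"translation":[-0.001,-0.328,-0.058],"dr":[40.4,0,0],"fingers":0.5}
    - {"translation":[-0.001,-0.328,-0.058],"dr":[40.4,0,0],"fingers":0.0}
    - {"translation":[-0.001,-0.328,-0.058],"dr":[40.4,0,0],"fingers":0.0}
    - {"translation":[-0.001,-0.328,-0.058],"dr":[40.4,0,0],"fingers":0.0}
    - {"translation":[-0.001,-0.328,-0.058],"dr":[40.4,0,0],"fingers":0.0}

```text
t: 12.78
tcp_pos: [0.4764, -0.1186, 0.2322]
eef_rot: [0.459, 1.517, -0.459]
wrist_force: [3.2, -1.0, 1.6]
gripper_width: 0.156
```

Emit:
send_rows:
  increments:
    - {"translation":[0,0,0],"dr":[-10,0,0],"fingers":0.0}
    - {"translation":[0,0,0],"dr":[-20,0,0],"fingers":0.0}
    - {"translation":[0,0,0],"dr":[-20,0,0],"fingers":0.0}
    - {"translation":[0,0,0],"dr":[-20,0,0],"fingers":0.0}
    - {"translation":[0,0,0],"dr":[-20,0,0],"fingers":0.5}
    - {"translation":[0,0,0],"dr":[-20,0,0],"fingers":0.5}
    - {"translation":[-0.06,0,0],"dr":[-20,0,0],"fingers":0.5}
    - {"translation":[-0.06,0,0],"dr":[-20,0,0],"fingers":0.5}

```text
t: 13.78
tcp_pos: [0.4765, -0.1186, 0.2946]
eef_rot: [0.185, 1.556, -0.188]
wrist_force: [0.4, 0.2, -0.7]
gripper_width: 0.501
```

```bash
python3 - <<'E'
from h import *
rel(.48,.05,.38,86.6)
E
```

```text
t 13.78 pos [ 0.4765 -0.1186  0.2946] yaw -13.61 w 0.501 F [ 0.4  0.2 -0.7]
  shift [-0.0858  0.1646 -0.0357] dr [-100.21    0.25    0.4 ]
```

Emit:
send_rows:
  increments:
    - {"translation":[-0.06,0.02,-0.005],"dr":[-10,0,0],"fingers":0.5}
    - {"translation":[-0.086,0.04,-0.009],"dr":[-20,0,0],"fingers":0.5}
    - {"translation":[-0.086,0.06,-0.013],"dr":[-30,0,0],"fingers":0.5}
    - {"translation":[-0.086,0.08,-0.017],"dr":[-40,0,0],"fingers":0.5}
    - {"translation":[-0.086,0.1,-0.022],"dr":[-50,0,0],"fingers":0.5}
    - {"translation":[-0.086,0.12,-0.026],"dr":[-60,0,0],"fingers":0.5}
    - {"translation":[-0.086,0.14,-0.03],"dr":[-70,0,0],"fingers":0.5}
    - {"translation":[-0.086,0.165,-0.036],"dr":[-80,0,0],"fingers":0.5}
    - {"translation":[-0.086,0.165,-0.036],"dr":[-90,0,0],"fingers":0.5}
    - {"translation":[-0.086,0.165,-0.036],"dr":[-100.2,0,0],"fingers":0.5}
    - {"translation":[-0.086,0.165,-0.036],"dr":[-100.2,0,0],"fingers":0.5}
    - {"translation":[-0.086,0.165,-0.036],"dr":[-100.2,0,0],"fingers":0.5}

```text
t: 15.28
tcp_pos: [0.4784, 0.0508, 0.3761]
eef_rot: [-1.162, 1.239, 1.164]
wrist_force: [0.3, 1.0, -0.5]
gripper_width: 0.5
```

```bash
cat >> h.py <<'E'
def gap():
    c,W=wrist(); a=np.radians(-3.42); ex=np.array([np.cos(a),np.sin(a)]); ey=np.array([-ex[1],ex[0]])
    o=np.array([.5475,.0737]); X=(W[...,:2]-o)@ex; Y=(W[...,:2]-o)@ey; Z=W[...,2]
    S=cv2.cvtColor(c['img'],cv2.COLOR_BGR2HSV)[...,1].astype(float)
    for lo,hi in ((-.14,-.11),(-.11,-.08),(-.03,0),(0,.03),(.05,.08),(.08,.10)):
        m=(Y>lo)&(Y<hi)&(Z>.0375)&(Z<.0425)&(X>-.02)&(X<.06); x=X[m]
        near=(Y>lo)&(Y<hi)&(abs(X+.148)<.008)&(Z<.03); far=(Y>lo)&(Y<hi)&(abs(X)<.008)&(Z<.03)
        r=[]
        for k in (near,far):
            r.append([np.median(S[k&(abs(X-t)<.0008)]).round(0) if (k&(abs(X-t)<.0008)).any() else -1 for t in (-.148+np.arange(-.004,.0041,.001) if k is near else np.arange(-.004,.0041,.001))])
        print('y',lo,hi,'n',len(x),'face X mm',1000*np.median(x).round(5) if len(x) else None,'near edge',r[0],'far',r[1])
    return c,W
E
python3 - <<'E'
from h import *
rel(.48,.05,.38,86.6); c,W=gap(); grips(W); cv2.imwrite('pics/w5.png',c['img']); np.savez('w5.npz',W=W,img=c['img'])
E
```

```text
t 15.28 pos [0.4784 0.0508 0.3761] yaw 86.43 w 0.5 F [ 0.3  1.  -0.5]
  shift [-0.0039 -0.0017 -0.0007] dr [-0.17 -0.   -0.09]
y -0.14 -0.11 n 55 face X mm 2.35 near edge [np.float64(98.0), np.float64(100.0), np.float64(99.0), np.float64(98.0), np.float64(93.0), np.float64(74.0), np.float64(48.0), np.float64(42.0), np.float64(44.0)] far [np.float64(48.0), np.float64(48.0), np.float64(50.0), np.float64(71.0), np.float64(78.0), np.float64(106.0), np.float64(106.0), np.float64(102.0), np.float64(108.0)]
y -0.11 -0.08 n 61 face X mm 2.15 near edge [np.float64(94.0), np.float64(95.0), np.float64(95.0), np.float64(94.0), np.float64(89.0), np.float64(62.0), np.float64(42.0), np.float64(39.0), np.float64(38.0)] far [np.float64(42.0), np.float64(43.0), np.float64(46.0), np.float64(50.0), np.float64(72.0), np.float64(73.0), np.float64(102.0), np.float64(102.0), np.float64(108.0)]
y -0.03 0 n 60 face X mm 2.3600000000000003 near edge [np.float64(95.0), np.float64(96.0), np.float64(96.0), np.float64(96.0), np.float64(88.0), np.float64(66.0), np.float64(44.0), np.float64(40.0), np.float64(39.0)] 
[... 998 characters left out ...]
loat64(103.0), np.float64(93.0), np.float64(80.0), np.float64(60.0), np.float64(52.0), np.float64(46.0)] far [np.float64(50.0), np.float64(81.0), np.float64(48.0), np.float64(70.0), np.float64(76.0), np.float64(76.0), np.float64(74.0), np.float64(100.0), np.float64(97.0)]
L 959 rect ((496.5760192871094, 213.1429901123047), (13.976613998413086, 55.73222732543945), 6.285980224609375) ztop 0.0874 mean [0.496  0.2124 0.0865] (np.float64(-83.6), np.float64(0.0557), np.float64(0.014))
R 962 rect ((476.66473388671875, -117.20667266845703), (55.77118682861328, 14.169034957885742), 76.30433654785156) ztop 0.0871 mean [ 0.4762 -0.1163  0.0862] (np.float64(76.2), np.float64(0.0558), np.float64(0.0142))
```

View pics/w5.png

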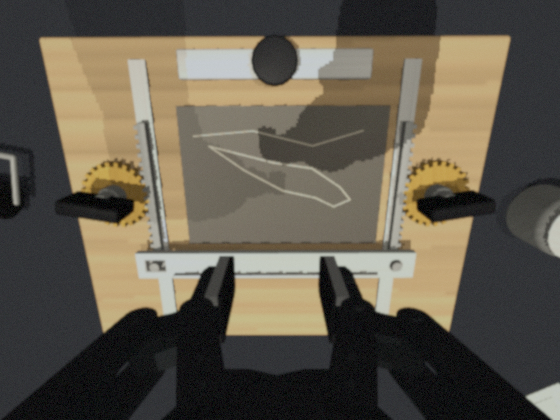

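The fence is square. Its face is about 2 mm beyond the plate's far edge at both ends, and the knobs have each turned about 80°. The last trim is about 4° each.

Emit:
send_rows:
  increments:
    - {"translation":[0.03,-0.003,0.05],"dr":[10,0,0],"fingers":0.5}
    - {"translation":[0.06,-0.006,0.1],"dr":[20,0,0],"fingers":0.5}
    - {"translation":[0.08,-0.008,0.163],"dr":[30,0,0],"fingers":0.5}
    - {"translation":[0.08,-0.008,0.163],"dr":[40,0,0],"fingers":0.5}
    - {"translation":[0.08,-0.008,0.163],"dr":[50,0,0],"fingers":0.5}
    - {"translation":[0.08,-0.008,0.163],"dr":[60,0,0],"fingers":0.5}
    - {"translation":[0.08,-0.008,0.163],"dr":[70,0,0],"fingers":0.5}
    - {"translation":[0.08,-0.008,0.163],"dr":[79.7,0,0],"fingers":0.5}
    - {"translation":[0.08,-0.008,0.163],"dr":[79.7,0,0],"fingers":0.5}
    - {"translation":[0.11,-0.008,0.163],"dr":[79.7,0,0],"fingers":0.5}
    - {"translation":[0.145,-0.008,0.163],"dr":[79.7,0,0],"fingers":0.5}
    - {"translation":[0.145,-0.008,0.163],"dr":[79.7,0,0],"fingers":0.5}
    - {"translation":[0.145,-0.008,0.163],"dr":[79.7,0,0],"fingers":0.0}
    - {"translation":[0.145,-0.008,0.163],"dr":[79.7,0,0],"fingers":0.0}
    - {"translation":[0.145,-0.008,0.163],"dr":[79.7,0,0],"fingers":0.0}
    - {"translation":[0.145,-0.008,0.163],"dr":[79.7,0,0],"fingers":0.0}
    - {"translation":[0.145,-0.008,0.163],"dr":[83.7,0,0],"fingers":0.0}
    - {"translation":[0.145,-0.008,0.163],"dr":[83.7,0,0],"fingers":0.0}
    - {"translation":[0.145,-0.008,0.163],"dr":[83.7,0,0],"fingers":0.0}

```text
t: 17.7
tcp_pos: [0.4977, 0.2133, 0.2334]
eef_rot: [-0.039, 1.567, 0.04]
wrist_force: [0.9, -1.4, 6.8]
gripper_width: 0.154
```

```bash
python3 - <<'E'
from h import *
rel(.4767,-.117,.23,-13.7)
E
```

```text
t 17.7 pos [0.4977 0.2133 0.2334] yaw 2.88 w 0.154 F [ 0.9 -1.4  6.8]
  shift [ 0.0031 -0.3289 -0.0375] dr [16.58  0.2  -0.07]
```

Now across to the right knob. I approach at yaw -13.7 (dr 16.6), then turn -4°.

Emit:
send_rows:
  increments:
    - {"translation":[0,0,0],"dr":[0,0,0],"fingers":0.5}
    - {"translation":[0,0,0],"dr":[0,0,0],"fingers":0.5}
    - {"translation":[-0.06,0,0],"dr":[0,0,0],"fingers":0.5}
    - {"translation":[-0.06,-0.06,-0.007],"dr":[8,0,0],"fingers":0.5}
    - {"translation":[-0.06,-0.329,-0.038],"dr":[16.6,0,0],"fingers":0.5}
    - {"translation":[-0.06,-0.329,-0.038],"dr":[16.6,0,0],"fingers":0.5}
    - {"translation":[-0.06,-0.329,-0.038],"dr":[16.6,0,0],"fingers":0.5}
    - {"translation":[-0.06,-0.329,-0.038],"dr":[16.6,0,0],"fingers":0.5}
    - {"translation":[-0.06,-0.329,-0.038],"dr":[16.6,0,0],"fingers":0.5}
    - {"translation":[-0.06,-0.329,-0.038],"dr":[16.6,0,0],"fingers":0.5}
    - {"translation":[-0.03,-0.329,-0.038],"dr":[16.6,0,0],"fingers":0.5}
    - {"translation":[0.002,-0.329,-0.038],"dr":[16.6,0,0],"fingers":0.5}
    - {"translation":[0.002,-0.329,-0.038],"dr":[16.6,0,0],"fingers":0.5}
    - {"translation":[0.002,-0.329,-0.038],"dr":[16.6,0,0],"fingers":0.0}
    - {"translation":[0.002,-0.329,-0.038],"dr":[16.6,0,0],"fingers":0.0}
    - {"translation":[0.002,-0.329,-0.038],"dr":[16.6,0,0],"fingers":0.0}
    - {"translation":[0.002,-0.329,-0.038],"dr":[16.6,0,0],"fingers":0.0}
    - {"translation":[0.002,-0.329,-0.038],"dr":[12.6,0,0],"fingers":0.0}
    - {"translation":[0.002,-0.329,-0.038],"dr":[12.6,0,0],"fingers":0.0}
    - {"translation":[0.002,-0.329,-0.038],"dr":[12.6,0,0],"fingers":0.0}

```text
t: 20.2
tcp_pos: [0.4771, -0.1177, 0.2314]
eef_rot: [0.133, 1.56, -0.132]
wrist_force: [5.2, 1.1, -3.1]
gripper_width: 0.161
```

Emit:
send_rows:
  increments:
    - {"translation":[0,0,0],"dr":[0,0,0],"fingers":0.5}
    - {"translation":[0,0,0],"dr":[0,0,0],"fingers":0.5}
    - {"translation":[-0.06,0,0],"dr":[0,0,0],"fingers":0.5}
    - {"translation":[-0.08,0,0],"dr":[0,0,0],"fingers":0.5}

```text
t: 20.7
tcp_pos: [0.4759, -0.1179, 0.3131]
eef_rot: [0.132, 1.562, -0.135]
wrist_force: [0.3, 0.9, 0.2]
gripper_width: 0.5
```

```bash
python3 - <<'E'
from h import *
rel(.51,.05,.36,86.6)
E
```

```text
t 20.7 pos [ 0.4759 -0.1179  0.3131] yaw -9.72 w 0.5 F [0.3 0.9 0.2]
  shift [-0.0471  0.1712  0.0054] dr [-96.32   0.12   0.27]
```

Emit:
send_rows:
  increments:
    - {"translation":[-0.047,0.02,0.012],"dr":[-10,0,0],"fingers":0.5}
    - {"translation":[-0.047,0.04,0.024],"dr":[-20,0,0],"fingers":0.5}
    - {"translation":[-0.047,0.06,0.037],"dr":[-30,0,0],"fingers":0.5}
    - {"translation":[-0.047,0.08,0.05],"dr":[-40,0,0],"fingers":0.5}
    - {"translation":[-0.047,0.1,0.062],"dr":[-50,0,0],"fingers":0.5}
    - {"translation":[-0.047,0.12,0.075],"dr":[-60,0,0],"fingers":0.5}
    - {"translation":[-0.047,0.15,0.09],"dr":[-70,0,0],"fingers":0.5}
    - {"translation":[-0.047,0.19,0.119],"dr":[-80,0,0],"fingers":0.5}
    - {"translation":[-0.047,0.19,0.119],"dr":[-90,0,0],"fingers":0.5}
    - {"translation":[-0.047,0.19,0.119],"dr":[-96.3,0,0],"fingers":0.5}
    - {"translation":[-0.047,0.19,0.119],"dr":[-96.3,0,0],"fingers":0.5}
    - {"translation":[-0.047,0.19,0.119],"dr":[-96.3,0,0],"fingers":0.5}

```text
t: 22.2
tcp_pos: [0.6242, 0.0496, 0.3567]
eef_rot: [-1.164, 1.238, 1.164]
wrist_force: [-0.0, -0.1, -0.2]
gripper_width: 0.504
```

```bash
python3 - <<'E'
from h import *
rel(.625,.05,.36,86.6); c,W=gap(); grips(W); cv2.imwrite('pics/w6.png',c['img']); np.savez('w6.npz',W=W,img=c['img'])
# profile of height along X
a=np.radians(-3.42); ex=np.array([np.cos(a),np.sin(a)]); ey=np.array([-ex[1],ex[0]])
X=(W[...,:2]-[.5475,.0737])@ex; Y=(W[...,:2]-[.5475,.0737])@ey; h=cv2.cvtColor(c['img'],cv2.COLOR_BGR2HSV)
for u in (180,250,330,390):
    for r in range(420):
        if abs(X[r,u])<.006: print(u,r,(1e3*X[r,u]).round(1),(1e3*Y[r,u]).round(0),(1e3*W[r,u,2]).round(1),h[r,u,1:],end=' | ')
    print()
E
```

```text
t 22.2 pos [0.6242 0.0496 0.3567] yaw 86.48 w 0.504 F [-0.  -0.1 -0.2]
  shift [-0.0033 -0.0008  0.0005] dr [-0.12 -0.01 -0.03]
y -0.14 -0.11 n 1 face X mm 5.01 near edge [-1, -1, -1, -1, -1, -1, -1, -1, -1] far [np.float64(42.0), np.float64(51.0), np.float64(48.0), np.float64(44.0), np.float64(28.0), np.float64(23.0), -1, -1, -1]
y -0.11 -0.08 n 1 face X mm 29.99 near edge [-1, -1, -1, -1, -1, -1, -1, -1, -1] far [np.float64(38.0), np.float64(40.0), np.float64(37.0), np.float64(28.0), np.float64(12.0), np.float64(9.0), -1, -1, -1]
y -0.03 0 n 5 face X mm 0.27999999999999997 near edge [-1, -1, -1, -1, -1, -1, -1, -1, -1] far [np.float64(38.0), np.float64(39.0), np.float64(40.0), np.float64(24.0), np.float64(11.0), -1, -1, -1, -1]
y 0 0.03 n 0 face X mm None near edge [-1, -1, -1, -1, -1, -1, -1, -1, -1] far [np.float64(39.0), np.float64(39.0), np.float64(39.0), np.float64(36.0), np.float64(26.0), -1, -1, -1, -1]
y 0.05 0.08 n 0 face X mm None near edge [-1, -1, -1, -1, -1, -1, -1, -1, -1] far [np.float64(39.0), np.float64(39.0), np.float64(39.0), np.float64(37.0), np.float64(27.0), -
[... 1959 characters left out ...]
0 [ 25 135] | 330 109 1.1 26.0 45.8 [ 20 151] | 330 110 2.0 26.0 44.1 [ 19 157] | 330 111 2.8 26.0 45.6 [ 18 157] | 330 112 3.7 26.0 43.2 [ 20 156] | 330 113 4.4 26.0 45.2 [ 18 154] | 330 114 5.3 26.0 43.9 [ 23 155] | 
390 101 -5.1 86.0 18.6 [ 90 122] | 390 102 -4.3 85.0 20.8 [ 95 126] | 390 103 -3.4 85.0 20.5 [ 93 124] | 390 104 -2.5 85.0 21.6 [ 93 131] | 390 105 -1.6 86.0 19.8 [ 98 130] | 390 106 -0.7 85.0 20.7 [ 80 130] | 390 107 0.1 86.0 20.3 [ 51 131] | 390 108 0.5 78.0 43.9 [ 29 148] | 390 109 1.3 77.0 44.7 [ 23 155] | 390 110 2.1 78.0 44.3 [ 21 160] | 390 111 2.9 77.0 45.1 [ 19 159] | 390 112 3.7 77.0 45.4 [ 21 161] | 390 113 4.6 78.0 44.8 [ 17 161] | 390 114 5.4 77.0 45.7 [ 24 162] |
```

View pics/w6.png

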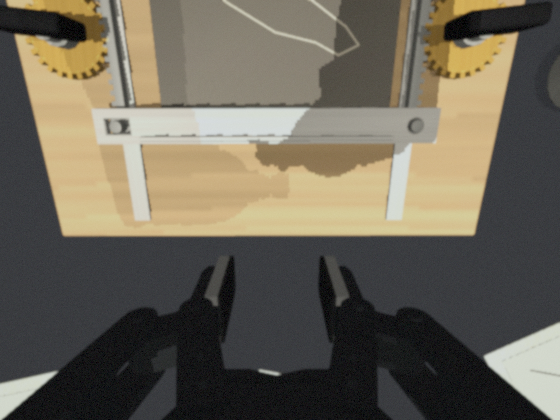

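From almost straight above, no wood shows between the plate edge and the fence (rows 107-108, columns 160-395). The edge is square in the image. I'll repeat the measurement from the earlier near pose to confirm.

Emit:
send_rows:
  increments:
    - {"translation":[-0.02,0.145,0],"dr":[0,0,0],"fingers":0.5}
    - {"translation":[-0.02,0.145,0],"dr":[0,0,0],"fingers":0.5}
    - {"translation":[-0.02,0.145,0],"dr":[0,0,0],"fingers":0.5}
    - {"translation":[-0.02,0.145,0],"dr":[0,0,0],"fingers":0.5}
    - {"translation":[-0.02,0.145,0],"dr":[0,0,0],"fingers":0.5}

```text
t: 22.88
tcp_pos: [0.4806, 0.0582, 0.3771]
eef_rot: [-1.166, 1.236, 1.163]
wrist_force: [-0.4, 0.5, 1.0]
gripper_width: 0.502
```

```bash
python3 - <<'E'
from h import *
c,W=gap(); grips(W)
E
```

```text
y -0.14 -0.11 n 60 face X mm 0.37 near edge [np.float64(99.0), np.float64(99.0), np.float64(99.0), np.float64(99.0), np.float64(97.0), np.float64(82.0), np.float64(54.0), np.float64(48.0), np.float64(82.0)] far [np.float64(53.0), np.float64(49.0), np.float64(60.0), np.float64(90.0), np.float64(95.0), np.float64(106.0), np.float64(107.0), np.float64(107.0), np.float64(110.0)]
y -0.11 -0.08 n 54 face X mm 0.24000000000000002 near edge [np.float64(94.0), np.float64(94.0), np.float64(95.0), np.float64(95.0), np.float64(90.0), np.float64(68.0), np.float64(45.0), np.float64(40.0), np.float64(39.0)] far [np.float64(42.0), np.float64(44.0), np.float64(48.0), np.float64(60.0), np.float64(84.0), np.float64(84.0), np.float64(98.0), np.float64(100.0), np.float64(107.0)]
y -0.03 0 n 56 face X mm 0.27999999999999997 near edge [np.float64(95.0), np.float64(95.0), np.float64(95.0), np.float64(95.0), np.float64(86.0), np.float64(59.0), np.float64(46.0), np.float64(40.0), np.float64(39.0)] far [np.float64(43.0), np.float64(44.0), np.float64(49.0), np.float64(62.0), np.float64(86.0), np.float64(86.0), 
[... 927 characters left out ...]
float64(104.0), np.float64(90.0), np.float64(80.0), np.float64(54.0), np.float64(48.0), np.float64(46.0)] far [np.float64(45.0), np.float64(70.0), np.float64(48.0), np.float64(54.0), np.float64(82.0), np.float64(47.0), np.float64(81.0), np.float64(102.0), np.float64(81.0)]
L 950 rect ((496.4853210449219, 212.99502563476562), (14.144030570983887, 55.60679244995117), 2.969533681869507) ztop 0.0874 mean [0.4959 0.2124 0.0865] (np.float64(-87.3), np.float64(0.0556), np.float64(0.0142))
R 954 rect ((476.5870361328125, -116.80599975585938), (55.825870513916016, 13.9954833984375), 79.97969818115234) ztop 0.0871 mean [ 0.4761 -0.1162  0.0862] (np.float64(80.0), np.float64(0.0558), np.float64(0.014))
```

```bash
python3 -c "
from cell import robot
print(robot.hand_in(), robot.get_obs()['t'])"
```

```text
the job is handed in; nothing more can be done
the job is handed in; nothing more can be done
```

The fence is wound in to the plate's far edge and level with it at both ends, and I handed the job in at about 23 s of the 58 s allowed.

- **Turning:** I turned the knobs alternately: left 30°, right 60°, left 50°, right 20°, then 4° each as a trim. By calculation the fence was never more than about 4° out of square. One rough top-camera check, taken when the left end was ahead, gave about 3.5°.
- **Final position:** The last wrist-camera check put the fence's near face 0.2 to 0.4 mm from the plate's original far-edge line, the same along its whole length. Straight from above, no wood showed between the plate and the fence.
- **Measurement limits:** Estimates of the plate edge itself varied by about ±0.5 mm between views, so the remaining gap or overlap is below about 1 mm. The views did not otherwise disagree.
- **Everything else:** The gripper touched only the two knobs and was clear of everything at hand-in. Wrist force in the readings taken stayed around 10 N. I never went near the ink tin or the roller, though I did not re-measure where they stand at the end.

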